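# Start the brew timers in pouring order

## Task

Three lidded mugs of tea were poured in the order blue, yellow, red: start their brew timers in that same order by pressing each one's coloured plunger right down with a light fingertip, so that it stays down. The green mug has not been poured yet, so do not press the green plunger. Do not pick up, tip or push the timers about, and leave the mugs and everything else on the table where they are.

Things in the scene. Friction and masses are not known exactly. Their poses are not given: they have to be found in the camera images.
- timer_blue: Loose brew timer of the blue mug: a white round housing, 68 mm across at the foot, 50 mm at its flat top 72 mm above the table, 0.3 kg, with a blue band round the foot, a small round dial on its side, and a blue plunger on top. Origin: centre of its underside, on the table; z up. To be left standing where it is.
- plunger_blue_top (a point): Centre of the flat top face of the blue plunger, a blue disc 40 mm across and 8 mm thick on the axis of the blue timer; 99 mm above the table when up, 89 mm when the plunger is fully down and let go. The disc is cushioned: on its stem it gives up to 9 mm more under the finger, 1.2 N per mm, and springs back; it stops hard at the end of that give.
- plunger_blue (a joint): Travel of the blue plunger's stem, m (not counting the give of its cushioned disc): 0 = fully up, 0.010 = pressed fully down. It starts up (0 to 0.0015), yields straight down to about 2.5 N (friction, no spring), stops at 0.010 and stays where it is left (no return spring, so it stays down when let go). It is delicate: a push above 25 N damages it.
- timer_yellow: Loose brew timer of the yellow mug: a white round housing, 68 mm across at the foot, 50 mm at its flat top 72 mm above the table, 0.3 kg, with a yellow band round the foot, a small round dial on its side, and a yellow plunger on top. Origin: centre of its underside, on the table; z up. To be left standing where it is.
- plunger_yellow_top (a point): Centre of the flat top face of the yellow plunger, a yellow disc 40 mm across and 8 mm thick on the axis of the yellow timer; 99 mm above the table when up, 89 mm when the plunger is fully down and let go. The disc is cushioned: on its stem it gives up to 9 mm more under the finger, 1.2 N per mm, and springs back; it stops hard at the end of that give.
- plunger_yellow (a joint): Travel of the yellow plunger's stem, m (not counting the give of its cushioned disc): 0 = fully up, 0.010 = pressed fully down. It starts up (0 to 0.0015), yields straight down to about 2.5 N (friction, no spring), stops at 0.010 and stays where it is left (no return spring, so it stays down when let go). It is delicate: a push above 25 N damages it.
- timer_red: Loose brew timer of the red mug: a white round housing, 68 mm across at the foot, 50 mm at its flat top 72 mm above the table, 0.3 kg, with a red band round the foot, a small round dial on its side, and a red plunger on top. Origin: centre of its underside, on the table; z up. To be left standing where it is.
- plunger_red_top (a point): Centre of the flat top face of the red plunger, a red disc 40 mm across and 8 mm thick on the axis of the red timer; 99 mm above the table when up, 89 mm when the plunger is fully down and let go. The disc is cushioned: on its stem it gives up to 9 mm more under the finger, 1.2 N per mm, and springs back; it stops hard at the end of that give.
- plunger_red (a joint): Travel of the red plunger's stem, m (not counting the give of its cushioned disc): 0 = fully up, 0.010 = pressed fully down. It starts up (0 to 0.0015), yields straight down to about 2.5 N (friction, no spring), stops at 0.010 and stays where it is left (no return spring, so it stays down when let go). It is delicate: a push above 25 N damages it.
- timer_green: Loose brew timer of the green mug: a white round housing, 68 mm across at the foot, 50 mm at its flat top 72 mm above the table, 0.3 kg, with a green band round the foot, a small round dial on its side, and a green plunger on top. Origin: centre of its underside, on the table; z up. To be left standing where it is.
- plunger_green_top (a point): Centre of the flat top face of the green plunger, a green disc 40 mm across and 8 mm thick on the axis of the green timer; 99 mm above the table when up, 89 mm when the plunger is fully down and let go. The disc is cushioned: on its stem it gives up to 9 mm more under the finger, 1.2 N per mm, and springs back; it stops hard at the end of that give.
- plunger_green (a joint): Travel of the green plunger's stem, m (not counting the give of its cushioned disc): 0 = fully up, 0.010 = pressed fully down. It starts up (0 to 0.0015), yields straight down to about 2.5 N (friction, no spring), stops at 0.010 and stays where it is left (no return spring, so it stays down when let go). It is delicate: a push above 25 N damages it.
- mug_blue: Lidded stoneware mug on the blue coaster (coaster 100 mm across, 5 mm thick, fixed): beige, 76 mm across, lid 80 mm across, 103 mm tall to the top of the lid knob, handle reaching 64 mm from the axis along its +y, 0.45 kg, loose. Origin: centre of its underside. Its timer's axis is about 90 mm from the mug's axis, on the robot's side. To be left alone.
- mug_yellow: Lidded stoneware mug on the yellow coaster (coaster 100 mm across, 5 mm thick, fixed): beige, 76 mm across, lid 80 mm across, 103 mm tall to the top of the lid knob, handle reaching 64 mm from the axis along its +y, 0.45 kg, loose. Origin: centre of its underside. Its timer's axis is about 90 mm from the mug's axis, on the robot's side. To be left alone.
- mug_red: Lidded stoneware mug on the red coaster (coaster 100 mm across, 5 mm thick, fixed): beige, 76 mm across, lid 80 mm across, 103 mm tall to the top of the lid knob, handle reaching 64 mm from the axis along its +y, 0.45 kg, loose. Origin: centre of its underside. Its timer's axis is about 90 mm from the mug's axis, on the robot's side. To be left alone.
- mug_green: Lidded stoneware mug on the green coaster (coaster 100 mm across, 5 mm thick, fixed): beige, 76 mm across, lid 80 mm across, 103 mm tall to the top of the lid knob, handle reaching 64 mm from the axis along its +y, 0.45 kg, loose. Origin: centre of its underside. Its timer's axis is about 90 mm from the mug's axis, on the robot's side. To be left alone.
- saucer: White ceramic saucer, 92 mm across, 14 mm tall, loose on the table between the robot and the timers. Origin: centre of its underside. To be left alone.
- sweet_bowl: White ceramic bowl with three sweets, 108 mm across, 40 mm tall, beyond the mugs. Origin: centre of its underside. To be left alone.
- honey_jar: Amber honey jar with a brass lid, 64 mm across, 85 mm tall, beyond the mugs. Origin: centre of its underside. To be left alone.
- teaspoon: Steel teaspoon, 130 mm long, lying between the robot and the timers. Origin: its underside near mid-length. To be left alone.
Things that resemble listed ones, but are neither listed nor needed, are in the scene too. Leave any pink, purple or turquoise look-alike of the timer_yellow alone.

How it is judged (in metres and radians):
On the way, in this order (a step that is already met when the one before it is completed fails the run):
1. the blue plunger is pressed down (travel over 7 of 10 mm) (value of joint plunger_blue above 0.007 m), for 0.1 s.
2. the yellow plunger is pressed down (travel over 7 of 10 mm) (value of joint plunger_yellow above 0.007 m), for 0.1 s.
3. the red plunger is pressed down (travel over 7 of 10 mm) (value of joint plunger_red above 0.007 m), for 0.1 s.
At the end, for the whole second after the job is handed in: Blue, yellow and red plungers each down over 7 of their 10 mm, pressed in that order; green down under 4 mm; timers at rest on the table, upright within 0.1 rad; timers, mugs, saucer, bowl, jar and spoon all within 30 mm of where they began (value of joint each of plunger_blue, plunger_yellow, plunger_red above 0.007 m and value of joint plunger_green below 0.004 m and angle between each of timer_blue, timer_yellow, timer_red, timer_green's own z axis and vertical below 0.1 rad and height (world z) of each of timer_blue, timer_yellow, timer_red, timer_green below 0.006 m and distance of each of timer_blue, timer_yellow, timer_red, timer_green, mug_blue, mug_yellow, mug_red, mug_green, saucer, sweet_bowl, honey_jar, teaspoon from where it was at the start of the episode below 0.03 m and linear speed of each of timer_blue, timer_yellow, timer_red, timer_green below 0.02 m/s); the robot touches nothing.
It fails at once if a plunger pressed over 4 mm before the one ahead of it in the order is down ((value of joint plunger_yellow above 0.004 m and value of joint plunger_blue below 0.007 m) or (value of joint plunger_red above 0.004 m and value of joint plunger_yellow below 0.007 m)).
It fails at once if the green plunger pressed over 4 mm (value of joint plunger_green above 0.004 m).
It fails at once if a timer pushed with more than 25 N (contact force between any of the fingers, the arm and timer_blue above 25 N or contact force between any of the fingers, the arm and timer_yellow above 25 N or contact force between any of the fingers, the arm and timer_red above 25 N or contact force between any of the fingers, the arm and timer_green above 25 N).
It fails at once if a timer lifted over 12 mm or tipped over 0.25 rad (height (world z) of any of timer_blue, timer_yellow, timer_red, timer_green above 0.012 m or angle between any of timer_blue, timer_yellow, timer_red, timer_green's own z axis and vertical above 0.25 rad).
It fails at once if a timer, mug, the saucer, bowl, jar or spoon moved over 30 mm (distance of any of timer_blue, timer_yellow, timer_red, timer_green, mug_blue, mug_yellow, mug_red, mug_green, saucer, sweet_bowl, honey_jar, teaspoon from where it was at the start of the episode above 0.03 m).
It also fails if it takes over 48 s, if anything falls off the work surface, if the arm or the gripper's body presses on something with over 40 N, if the wrist force passes 120 N, or if a joint passes its speed limit or range.

## Robot

A 6-joint arm with a two-finger parallel gripper is mounted at the origin on the work surface. World frame = base frame: x ahead of the robot, y to its left, z up, the work surface at z = 0. Lengths are in mm, angles in rad, forces in N, time in s.
With the tool pointing down it reaches from about 350 to 875 mm from the base axis. Payload 4.2 kg.
Tool frame: the origin (TCP) lies at the very end of the fingers, on their centre line; the grasp point (between the pads) lies 19 mm behind it; z points along the fingers, y is the line along which they close (so a half turn about z gives the same grasp; the last joint's range is limited). The gripper opens to 85 mm and grips with 20 to 120 N. Pads are 22 mm wide; open, the fingers measure 114 mm over their backs; the gripper's body (76 mm by 85 mm) begins 54 mm behind the grasp point. The pads swing forward as they close: fully open they stand 13 mm farther back than shut.
Start: joints at [1.402, 0.385, 0.008, 0, -1.194, -0.259], TCP at [259.26, 568.668, 193.112] pointing down, gripper open.
Joint ranges: [-3.14, 3.14], [-1.21, 2.06], [-1.07, 1.41], [-3.16, 2.05], [-2.99, -0.16], [-3.1, 3.1]. Speed limits (rad/s): [2.79, 2.79, 3.14, 3.14, 3.14, 3.14].

## Interface

Orientations are given as a unit quaternion [x, y, z, w].
In Python, from bench import monitor, get_image, camera_info, job_done gives the robot as it stands.
- The arm moves only by the tool send_rows, never from a script. Its argument "series" is a list of rows, each a list of 3 entries, a list of its own where there are three numbers: the shift along the tool's x, y, z in mm, then the turn, a rotation vector about the tool's x, y, z in rad, then the finger opening in mm, from 0 to 85.4. A call has 1 to 8 rows; each row shifts and turns the commanded pose from where the row before left it, along the tool's axes as they then stand; what a row does not reach is not made up. A row lasts 1/10 s, in which the tool goes at most 50 mm and 8.59 degrees, less where a joint would pass 70% of its speed; a pose out of reach is approached as far as the arm can. A call with a gripper value outside its range is refused whole. The fingers move at their own pace and stop on an object; the grip force is fixed at half the most. Time passes only in rows, so rows that do not move let the fingers close. It gives the time, the measured TCP pose, the force, the opening and the grip force at its end, in the units of the state.
- monitor.read_state(): the state, without advancing time (a new reading comes with each control period).
- get_image(name): name is "side" or "top" or "wrist"; returns the picture (480x640x3 uint8, red, green, blue); there is no depth.
- camera_info(name): a dict with "intrinsics" (3x3 intrinsics, pixels), "R" (3x3) and "t" (3): a world point X has camera coordinates R X + t. Camera axes: x right, y down, z forward; pixel columns grow to the right and rows downward; lengths in mm; the calibration is good to about 2 mm. A picture is of the moment at which its call begins: read the wrist's pose just before it. camera_info takes no time and is no camera call; for the wrist camera it gives the pose at the moment of the call.
- job_done(): hands the job in; it is judged then, once.
The state is a dict: "clock": time; "joints": joint angles; "joint_vel": joint speeds; "joint_efforts": joint torques, N m; "position": TCP position; "ee_rot": TCP orientation; "contact_force": force on the tool from outside, world axes, zero at the start; "wrist_torque": the same for the moment, N m; "gripper_width": finger opening in mm; "grasp_force": force on a finger pad.
Only numpy, scipy, OpenCV 4.12 (cv2) and the standard library are available. Lean on these libraries where they do the work, as an engineer would, in place of code of your own. Each camera call takes 0.05 s, during which the arm holds its last target. There are 200 camera calls.

## Working session

There is one attempt and no reset: what is moved stays moved. The work goes in short steps, Python scripts to look and compute and a tool call to move; the robot and the scene stay as the last step left them, time stands still between calls to the robot, and variables do not carry over. Pictures are saved under pics/ and viewed, at most 10 in all, crops included, and the job is handed in when it is done.

Besides the shell and the picture viewer there is one more tool, called after ">>>" as name(argument=value, ...), one argument or row to a line, values as JSON. send_rows: Moves the arm, as the interface text tells. Its arguments: {"type":"object","properties":{"series":{"type":"array"}},"required":["series"]}

```bash
mkdir -p pics
python3 - <<'E'
from bench import monitor,get_image,camera_info
import cv2
s=monitor.read_state();print(s)
for n in("top","side"):
    c=camera_info(n);print(n,c)
    cv2.imwrite(f"pics/{n}0.png",get_image(n)[:,:,::-1])
E
```

```text
{'clock': 0.0, 'joints': array([ 1.40160796e+00,  3.85531825e-01,  6.64073004e-03, -5.09252774e-04,
       -1.19397356e+00, -2.58591739e-01]), 'joint_vel': array([-2.04528901e-05, -5.47718087e-04, -1.72009081e-03, -3.04869140e-03,
       -2.74764631e-04,  6.02875854e-04]), 'joint_efforts': array([ 2.55586438e-04, -3.92290914e+01,  1.88393873e+01,  4.18602750e+00,
       -4.69249891e-03,  8.87764529e-09]), 'position': array([258.9955928 , 568.09198755, 192.04089381]), 'ee_rot': array([ 9.77192103e-01, -2.12354582e-01, -1.90214477e-04,  1.04370679e-03]), 'contact_force': array([-0.51146745,  0.42981324, -0.22023114]), 'wrist_torque': array([0.023253  , 0.02535625, 0.01822745]), 'grasp_force': 0.0, 'gripper_width': 85.41068434110193}
top {'intrinsics': array([[620.67251507,   0.        , 328.11541795],
       [  0.        , 620.67251507, 238.81716089],
       [  0.        ,   0.        ,   1.        ]]), 'R': array([[-0.02419192, -0.99970515, -0.0020898 ],
       [-0.98648696,  0.02421079, -0.16204107],
       [ 0.16204388, -0.00185852, -0.9867818 ]]), 't': array([  19.29126244,  551.7085676 , 1186.50983134])}
side {'intrinsics': array([[479.82095057,   0.        , 328.75337522],
       [  0.        , 479.82095057, 236.91780628],
       [  0.        ,   0.        ,   1.        ]]), 'R': array([[ 0.85872532, -0.51226337, -0.01330645],
       [-0.31234496, -0.5026562 , -0.80608769],
       [ 0.40624063,  0.69636411, -0.59164649]]), 't': array([-448.10676219,  271.81409519,  708.56324796])}
```

View pics/top0.png

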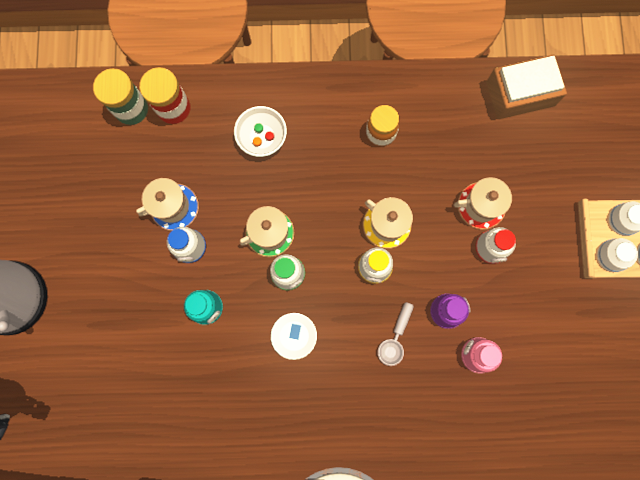

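View pics/side0.png

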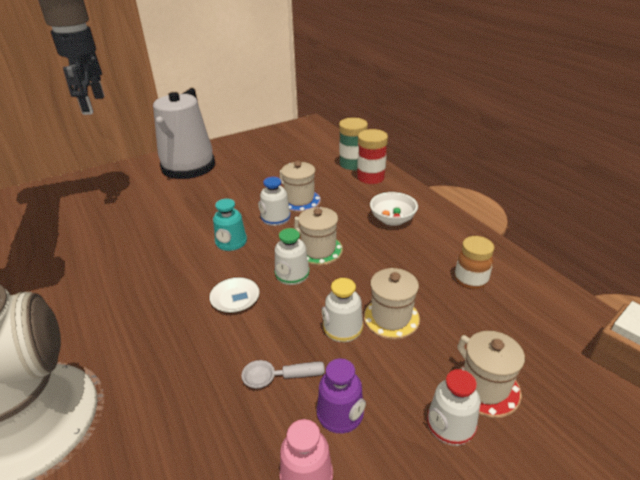

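The top view shows blue plunger (178,239), yellow (378,261), red (505,240) and green (285,268, not to be pressed). Look-alikes are turquoise (203,306), purple (453,309) and pink (486,355). The side view shows blue (272,184), yellow (343,288), red (461,384) and green (290,236). The white-bodied timers with coloured bands are the right ones.

```bash
cat > h.py <<'E'
import cv2,numpy as np
from bench import camera_info
HUE={'blue':(105,125),'yellow':(24,34),'red':(0,6),'green':(55,75)}
SEED={'top':dict(blue=(178,239),yellow=(378,261),red=(505,240),green=(285,268)),
 'side':dict(blue=(272,184),yellow=(343,288),red=(461,382),green=(290,236))}
def blob(img,col,seed):
    h=cv2.cvtColor(img,cv2.COLOR_RGB2HSV);a,b=HUE[col]
    m=cv2.inRange(h,(a,120,90),(b,255,255))
    if col=='red': m|=cv2.inRange(h,(174,120,90),(180,255,255))
    n,l,st,ce=cv2.connectedComponentsWithStats(m)
    ok=[i for i in range(1,n) if st[i,4]>30]
    i=min(ok,key=lambda i:np.hypot(*(ce[i]-seed)))
    return (l==i).astype(np.uint8),st[i],ce[i]
def ray(c,uv):
    d=c['R'].T@np.linalg.inv(c['intrinsics'])@np.array([*uv,1.]);o=-c['R'].T@c['t'];return o,d/np.linalg.norm(d)
def onplane(c,uv,z):
    o,d=ray(c,uv);return o+d*(z-o[2])/d[2]
def tri(rs):
    A=sum(np.eye(3)-np.outer(d,d) for o,d in rs);b=sum((np.eye(3)-np.outer(d,d))@o for o,d in rs)
    p=np.linalg.solve(A,b);return p,[np.linalg.norm(np.cross(p-o,d)) for o,d in rs]
E
python3 - <<'E'
from h import *
I={n:cv2.imread(f'pics/{n}0.png')[:,:,::-1] for n in('top','side')};C={n:camera_info(n) for n in I}
for col in HUE:
    B={n:blob(I[n],col,SEED[n][col]) for n in I}
    p,r=tri([ray(C[n],B[n][2]) for n in I])
    print(col,[(B[n][1].tolist(),B[n][2].round(1)) for n in I],'tri',p.round(1),np.round(r,1),'top@97',onplane(C['top'],B['top'][2],97).round(1),'side@95',onplane(C['side'],B['side'][2],95).round(1))
c=I['top'][200:380,150:530];cv2.imwrite('pics/crop.png',cv2.resize(c,None,fx=2,fy=2,interpolation=3)[:,:,::-1])
E
```

```text
blue [([168, 187, 29, 62, 637], array([181.8, 224.7])), ([264, 177, 17, 12, 144], array([272. , 182.3]))] tri [563.8 289.4  94.9] [14.8 14.8] top@97 [577.5 284.4  97. ] side@95 [548.8 291.5  95. ]Traceback (most recent call last):
  File "<stdin>", line 4, in <module>
  File "h.py", line 12, in blob
    i=min(ok,key=lambda i:np.hypot(*(ce[i]-seed)))
ValueError: min() iterable argument is empty
```

```bash
python3 - <<'E'
s=open('h.py').read()
i=s.index('def blob');j=s.index('def ray')
s=s[:i]+'''def blob(img,col,seed,r=18):
    h=cv2.cvtColor(np.ascontiguousarray(img),cv2.COLOR_RGB2HSV).astype(int);ref=h[seed[1],seed[0]]
    dh=abs(h[...,0]-ref[0]);dh=np.minimum(dh,180-dh)
    m=((dh<8)&(h[...,1]>0.6*ref[1])&(h[...,2]>0.55*ref[2])).astype(np.uint8)
    w=np.zeros_like(m);cv2.circle(w,seed,r,1,-1)
    m=cv2.morphologyEx(m*w,cv2.MORPH_OPEN,np.ones((3,3),np.uint8))
    n,l,st,ce=cv2.connectedComponentsWithStats(m);i=l[seed[1],seed[0]]
    return (l==i).astype(np.uint8),st[i],ce[i]
'''+s[j:]
open('h.py','w').write(s)
E
python3 - <<'E'
from h import *
I={n:cv2.imread(f'pics/{n}0.png')[:,:,::-1] for n in('top','side')};C={n:camera_info(n) for n in I}
for col in HUE:
    B={n:blob(I[n],col,SEED[n][col]) for n in I}
    p,r=tri([ray(C[n],B[n][2]) for n in I])
    print(col,[(B[n][1].tolist(),B[n][2].round(1)) for n in I],'tri',p.round(1),np.round(r,1),'top@97',onplane(C['top'],B['top'][2],97).round(1),'side@95',onplane(C['side'],B['side'][2],95).round(1))
c=I['top'][200:380,150:530];cv2.imwrite('pics/crop.png',cv2.resize(c,None,fx=2,fy=2,interpolation=3)[:,:,::-1])
E
```

```text
blue [([168, 222, 20, 27, 376], array([177.1, 236.6])), ([264, 177, 17, 11, 147], array([272. , 182.1]))] tri [552.9 294.7  93.4] [2.7 2.7] top@97 [554.8 292.9  97. ] side@95 [549.1 292.6  95. ]
yellow [([368, 251, 21, 20, 328], array([378.3, 260.3])), ([331, 277, 25, 21, 413], array([342.9, 286.7]))] tri [499.4 -87.4  96.2] [0.9 0.9] top@97 [500.1 -87.7  97. ] side@95 [499.3 -86.   95. ]
red [([494, 229, 22, 21, 355], array([504.7, 239.2])), ([446, 369, 31, 28, 675], array([460.7, 382.2]))] tri [ 533.6 -328.8   95.3] [1.3 1.3] top@97 [ 534.5 -329.1   97. ] side@95 [ 532.5 -328.1   95. ]
green [([275, 258, 20, 20, 317], array([284.2, 267.5])), ([280, 229, 19, 14, 219], array([289. , 235.5]))] tri [490.1  90.5  94.6] [1. 1.] top@97 [490.7  90.   97. ] side@95 [488.9  90.2  95. ]
```

View pics/crop.png

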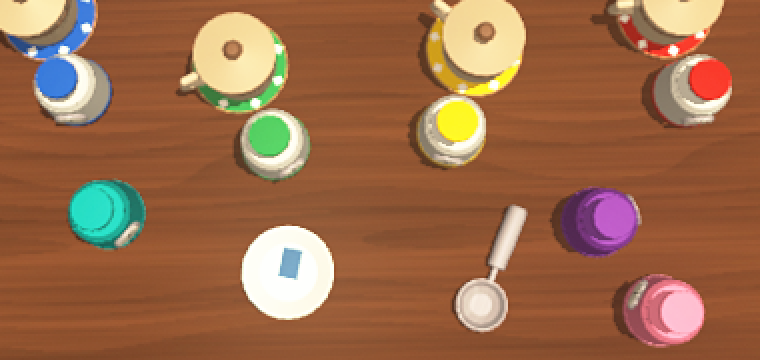

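The crop shows blue, green, yellow and red plungers on white housings, at about (57,78), (268,135), (458,121) and (710,79). Turquoise, purple and pink have coloured bodies. I'll press blue at (550,291.5), yellow at (499.5,-87) and red at (533.5,-329). I'll go along -y first to keep clear of the kettle, closing the fingers on the way.

>>> send_rows(
  series=[
    [[14.5,31.5,0],[0,0,0],0],
    [[14.5,31.5,0],[0,0,0],0],
    [[14.5,31.5,0],[0,0,0],0],
    [[14.5,31.5,0],[0,0,0],0],
    [[14.5,31.5,0],[0,0,0],0],
    [[14.5,31.5,0],[0,0,0],0],
    [[14.5,31.5,0],[0,0,0],0],
    [[14.5,31.5,0],[0,0,0],0],
  ],
)

```text
clock: 0.9
position: [259.9, 289.5, 192.7]
ee_rot: [0.977, -0.212, -0.0, 0.0]
contact_force: [-0.5, -0.2, 1.0]
gripper_width: -0.1
grasp_force: 0.0
```

>>> send_rows(
  series=[
    [[33,-15,0],[0,0,0],0],
    [[33,-15,0],[0,0,0],0],
    [[33,-15,0],[0,0,0],0],
    [[33,-15,0],[0,0,0],0],
    [[33,-15,0],[0,0,0],0],
    [[33,-15,0],[0,0,0],0],
    [[33,-15,0],[0,0,0],0],
    [[33,-15,0],[0,0,0],0],
  ],
)

```text
clock: 1.7
position: [551.5, 290.5, 192.4]
ee_rot: [0.977, -0.212, -0.0, 0.0]
contact_force: [-0.2, 0.2, 0.3]
gripper_width: 0.1
grasp_force: 0.0
```

>>> send_rows(
  series=[
    [[0,0,0],[0,0,0],0],
    [[0,0,0],[0,0,0],0],
    [[0,0,0],[0,0,0],0],
  ],
)

```text
clock: 2.0
position: [549.3, 290.7, 192.8]
ee_rot: [0.977, -0.212, -0.0, 0.0]
contact_force: [-0.6, -0.3, 0.2]
gripper_width: -0.2
grasp_force: 0.0
```

Positioned over blue. A wrist view will check the alignment before pressing.

Run:
```python
from h import *
from bench import get_image
c=camera_info('wrist');im=get_image('wrist');cv2.imwrite('pics/w1.png',im[:,:,::-1])
for p in([550,291.5,99],[549.3,290.7,192.8]):
    q=c['intrinsics']@(c['R']@np.array(p)+c['t']);print((q[:2]/q[2]).round())
h=cv2.cvtColor(im,cv2.COLOR_RGB2HSV);m=cv2.inRange(h,(100,120,60),(125,255,255))
n,l,st,ce=cv2.connectedComponentsWithStats(m)
for i in range(1,n):
    if st[i,4]>300: print(st[i],ce[i].round(),onplane(c,ce[i],99).round(1))
```

```text
[323. 229.]
[324. 286.]
[ 244   68   59   96 1593] [281. 110.] [633.  282.5  99. ]
[ 293  198   56   55 2373] [320. 225.] [553.1 291.9  99. ]
```

View pics/w1.png

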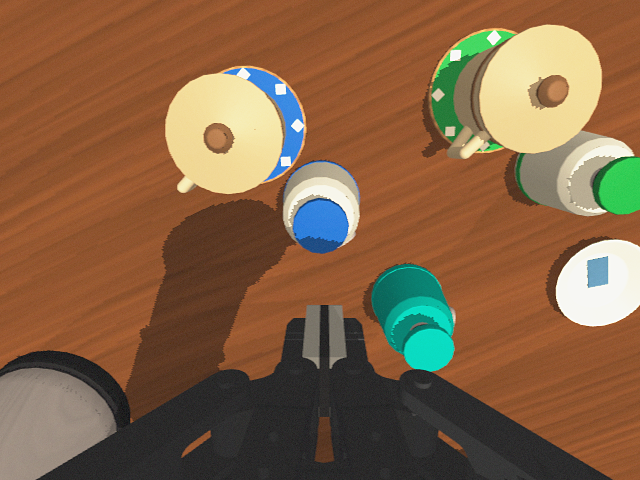

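The wrist view shows the blue disc at (320,225), which puts it at (553,292) and agrees with the first estimate. I'll shift slightly and go down to about z 112.

>>> send_rows(
  series=[
    [[1,-1.5,20],[0,0,0],0],
    [[0,0,20],[0,0,0],0],
    [[0,0,20],[0,0,0],0],
    [[0,0,15],[0,0,0],0],
    [[0,0,5],[0,0,0],0],
    [[0,0,0],[0,0,0],0],
  ],
)

```text
clock: 2.65
position: [550.9, 291.9, 113.1]
ee_rot: [0.977, -0.212, -0.0, 0.0]
contact_force: [-0.2, -0.3, 0.2]
gripper_width: 0.2
grasp_force: 0.0
```

>>> send_rows(
  series=[
    [[0,0,4],[0,0,0],0],
    [[0,0,4],[0,0,0],0],
    [[0,0,3],[0,0,0],0],
    [[0,0,3],[0,0,0],0],
    [[0,0,3],[0,0,0],0],
    [[0,0,3],[0,0,0],0],
    [[0,0,2],[0,0,0],0],
    [[0,0,0],[0,0,0],0],
  ],
)

```text
clock: 3.45
position: [551.6, 291.7, 90.7]
ee_rot: [0.977, -0.212, -0.0, 0.0]
contact_force: [0.0, -0.7, -0.1]
gripper_width: 0.3
grasp_force: 0.0
```

>>> send_rows(
  series=[
    [[0,0,2],[0,0,0],0],
    [[0,0,1],[0,0,0],0],
    [[0,0,0],[0,0,0],0],
  ],
)

```text
clock: 3.75
position: [551.7, 291.8, 88.0]
ee_rot: [0.977, -0.212, -0.0, 0.0]
contact_force: [0.5, 0.6, 0.2]
gripper_width: -0.0
grasp_force: 0.0
```

Run:
```python
from bench import *
import cv2
print(monitor.read_state()['contact_force'])
a=get_image('side')[130:260,210:370];b=get_image('wrist')[160:360,220:420]
a=cv2.resize(a,(492,400),interpolation=3);b=cv2.resize(b,(300,400),interpolation=3)[:, :]
cv2.imwrite('pics/p1.png',cv2.hconcat([a,b])[:,:,::-1])
```

```text
[0.45616569 0.60913546 0.22892072]
```

View pics/p1.png

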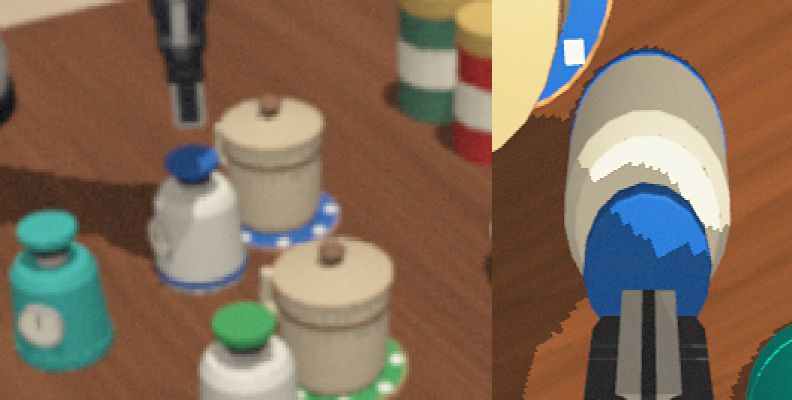

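The fingertip is not touching: in the side crop its end is at (188,127), above the disc at (190,155). I'll work out where the tip really is.

Run:
```python
from h import *
from bench import get_image,monitor
cs,cw,ct=[camera_info(n) for n in('side','wrist','top')]
def pr(c,p):
    q=c['intrinsics']@(c['R']@np.array(p,float)+c['t']);return (q[:2]/q[2]).round(1)
P=monitor.read_state()['position'];print(P)
for z in (88,98,108,118,128):print(z,'side',pr(cs,[P[0],P[1],z]),'wrist',pr(cw,[P[0],P[1],z]),'top',pr(ct,[P[0],P[1],z]))
print('disc side',pr(cs,[551.5,291.5,99]),'wrist',pr(cw,[551.5,291.5,99]))
u=(271.1,170.5)
for z in(88,98,108,118):print(z,onplane(cs,u,z).round(1))
top=get_image('top');a=cv2.resize(top[180:280,130:230],(400,400),interpolation=3)
s=get_image('side');b=cv2.resize(s[140:200,240:300],(400,400),interpolation=3)
cv2.imwrite('pics/p2.png',cv2.hconcat([a,b])[:,:,::-1])
```

```text
[551.81795601 291.89525221  88.16154226]
88 side [273.4 184.6] wrist [324.3 286.4] top [178.7 238.9]
98 side [273.1 180.7] wrist [324.3 295.6] top [177.5 238. ]
108 side [272.7 176.8] wrist [324.3 305.8] top [176.2 237.2]
118 side [272.3 172.8] wrist [324.3 317.1] top [174.9 236.3]
128 side [272.  168.8] wrist [324.3 329.8] top [173.6 235.4]
disc side [273.  180.4] wrist [325.4 296.8]
88 [575.8 355.1  88. ]
98 [568.6 337.8  98. ]
108 [561.4 320.5 108. ]
118 [554.1 303.2 118. ]
```

View pics/p2.png

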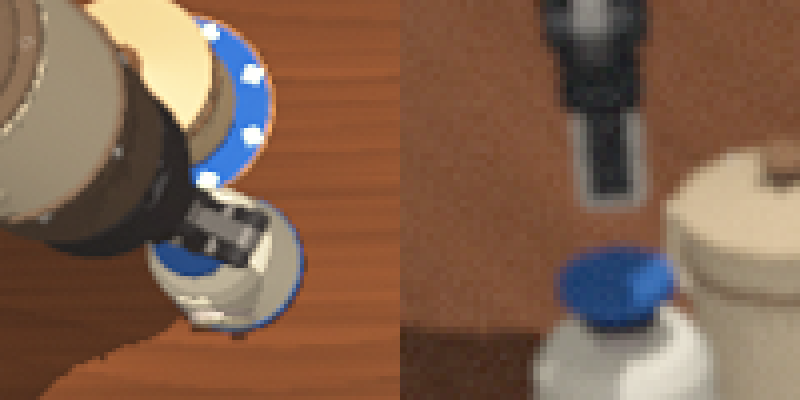

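In the side view the finger end is at (271.5,170.7). That puts it at z≈123 on the tool axis, so the real tip sits about 25–35 mm behind the reported TCP. The disc below is untouched and centred. I'll keep going down, watching the force.

>>> send_rows(
  series=[
    [[0,0,3],[0,0,0],0],
    [[0,0,3],[0,0,0],0],
    [[0,0,3],[0,0,0],0],
    [[0,0,0],[0,0,0],0],
  ],
)

```text
clock: 4.35
position: [551.3, 291.6, 78.3]
ee_rot: [0.977, -0.212, -0.001, 0.001]
contact_force: [-0.0, -0.5, -0.1]
gripper_width: 0.0
grasp_force: 0.0
```

Run:
```python
from bench import *
import cv2
print(monitor.read_state()['position'],monitor.read_state()['contact_force'])
a=get_image('side')[140:200,240:300];b=get_image('wrist')[200:400,225:425]
cv2.imwrite('pics/p3.png',cv2.hconcat([cv2.resize(x,(400,400),interpolation=3) for x in(a,b)])[:,:,::-1])
```

```text
[551.34814953 291.5671614   78.30078048] [-0.04494168 -0.45174178 -0.08983766]
```

View pics/p3.png

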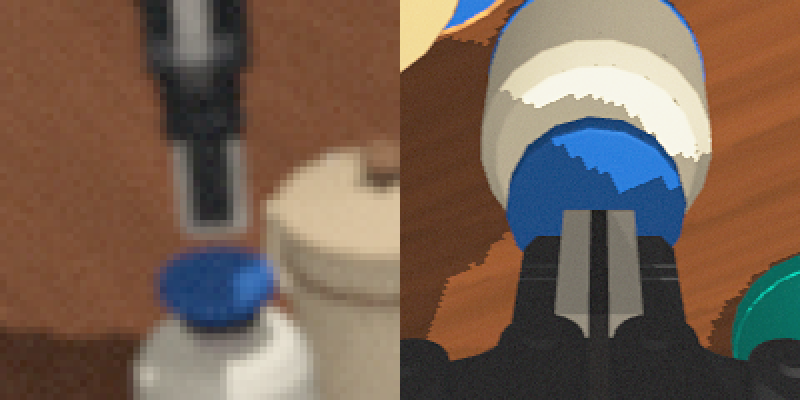

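Now the tip end is at (212,232) and the disc top centre at (218,268), so about 15 mm remain. I'll continue.

>>> send_rows(
  series=[
    [[0,0,3],[0,0,0],0],
    [[0,0,3],[0,0,0],0],
    [[0,0,2],[0,0,0],0],
    [[0,0,2],[0,0,0],0],
    [[0,0,0],[0,0,0],0],
  ],
)

```text
clock: 4.95
position: [551.6, 291.7, 68.7]
ee_rot: [0.977, -0.212, -0.0, 0.0]
contact_force: [0.2, -0.2, -0.1]
gripper_width: 0.4
grasp_force: 0.0
```

>>> send_rows(
  series=[
    [[0,0,2],[0,0,0],0],
    [[0,0,2],[0,0,0],0],
    [[0,0,0],[0,0,0],0],
  ],
)

```text
clock: 5.25
position: [551.6, 291.7, 64.7]
ee_rot: [0.977, -0.212, -0.0, 0.0]
contact_force: [0.9, -0.0, 0.4]
gripper_width: -0.0
grasp_force: 0.0
```

>>> send_rows(
  series=[
    [[0,0,2],[0,0,0],0],
    [[0,0,2],[0,0,0],0],
    [[0,0,0],[0,0,0],0],
  ],
)

```text
clock: 5.55
position: [551.6, 291.7, 60.7]
ee_rot: [0.977, -0.212, -0.0, 0.0]
contact_force: [0.1, 0.1, -0.2]
gripper_width: 0.1
grasp_force: 0.0
```

>>> send_rows(
  series=[
    [[0,0,2],[0,0,0],0],
    [[0,0,2],[0,0,0],0],
    [[0,0,0],[0,0,0],0],
  ],
)

```text
clock: 5.85
position: [552.0, 292.0, 57.2]
ee_rot: [0.977, -0.212, 0.0, -0.0]
contact_force: [-0.2, 0.5, 2.2]
gripper_width: 0.2
grasp_force: 0.9
```

Run:
```python
from bench import *
import cv2
print(monitor.read_state()['position'],monitor.read_state()['contact_force'])
a=get_image('side')[140:200,240:300];b=get_image('wrist')[200:400,225:425]
cv2.imwrite('pics/p4.png',cv2.hconcat([cv2.resize(x,(400,400),interpolation=3) for x in(a,b)])[:,:,::-1])
```

```text
[551.9789008  291.96240104  57.24121304] [-0.18476098  0.48657364  2.24596976]
```

View pics/p4.png

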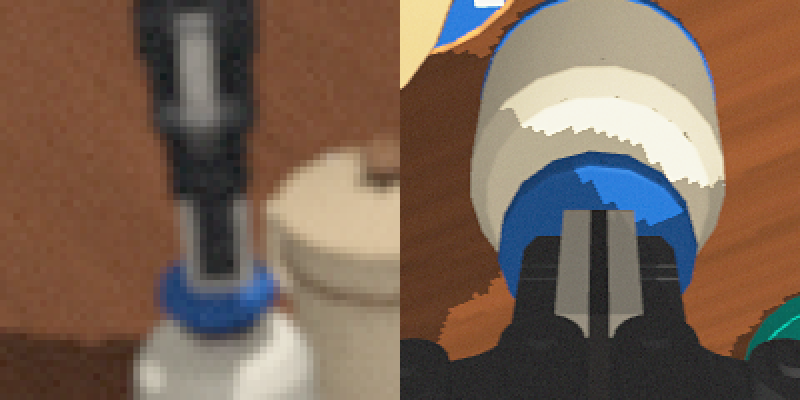

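The side view shows the fingertip on the blue disc at (215,285), and the force is 2.2 N: contact at a reported z of about 59, an offset of about 40 mm. Now I press until the force rises past the friction level.

>>> send_rows(
  series=[
    [[0,0,2],[0,0,0],0],
    [[0,0,2],[0,0,0],0],
    [[0,0,2],[0,0,0],0],
    [[0,0,2],[0,0,0],0],
    [[0,0,0],[0,0,0],0],
  ],
)

```text
clock: 6.45
position: [551.9, 292.0, 48.9]
ee_rot: [0.977, -0.212, 0.0, -0.0]
contact_force: [0.6, 0.1, 1.8]
gripper_width: -0.2
grasp_force: 1.1
```

>>> send_rows(
  series=[
    [[0,0,2],[0,0,0],0],
    [[0,0,1],[0,0,0],0],
    [[0,0,0],[0,0,0],0],
  ],
)

```text
clock: 6.75
position: [552.0, 292.0, 46.5]
ee_rot: [0.977, -0.212, 0.0, -0.0]
contact_force: [-1.0, 0.2, 5.2]
gripper_width: -0.2
grasp_force: 2.5
```

5.2 N is well past the friction level, so the stem is at its stop. One more millimetre to confirm, then lift.

>>> send_rows(
  series=[
    [[0,0,1],[0,0,0],0],
    [[0,0,0],[0,0,0],0],
  ],
)

```text
clock: 6.95
position: [552.0, 292.0, 45.8]
ee_rot: [0.977, -0.212, 0.0, -0.0]
contact_force: [-1.5, -0.7, 6.5]
gripper_width: -0.1
grasp_force: 3.0
```

>>> send_rows(
  series=[
    [[0,0,-5],[0,0,0],0],
    [[0,0,-10],[0,0,0],0],
    [[0,0,-20],[0,0,0],0],
    [[0,0,-30],[0,0,0],0],
    [[0,0,-25],[0,0,0],0],
    [[0,0,0],[0,0,0],0],
  ],
)

```text
clock: 7.55
position: [553.6, 293.2, 139.5]
ee_rot: [0.977, -0.212, 0.003, -0.003]
contact_force: [-0.3, 1.0, 0.1]
gripper_width: -0.3
grasp_force: 0.0
```

>>> send_rows(
  series=[
    [[11,36.5,0],[0,0,0],0],
    [[11,36.5,0],[0,0,0],0],
    [[11,36.5,0],[0,0,0],0],
    [[11,36.5,0],[0,0,0],0],
    [[11,36.5,0],[0,0,0],0],
    [[11,36.5,0],[0,0,0],0],
    [[11,36.5,0],[0,0,0],0],
    [[11,36.5,0],[0,0,0],0],
  ],
)

```text
clock: 8.35
position: [509.3, -11.8, 134.4]
ee_rot: [0.977, -0.212, -0.001, 0.0]
contact_force: [0.2, -0.7, -0.2]
gripper_width: 0.4
grasp_force: 0.0
```

>>> send_rows(
  series=[
    [[11,36.5,0],[0,0,0],0],
    [[11,36.5,0],[0,0,0],0],
    [[0,0,0],[0,0,0],0],
    [[0,0,0],[0,0,0],0],
  ],
)

```text
clock: 8.75
position: [499.6, -86.6, 134.5]
ee_rot: [0.977, -0.213, -0.001, -0.0]
contact_force: [-0.1, -0.8, 0.0]
gripper_width: 0.3
grasp_force: 0.0
```

Run:
```python
from h import *
from bench import get_image
c=camera_info('wrist');im=get_image('wrist')
h=cv2.cvtColor(im,cv2.COLOR_RGB2HSV);m=cv2.inRange(h,(24,170,90),(34,255,255))
n,l,st,ce=cv2.connectedComponentsWithStats(m)
for i in range(1,n):
    if st[i,4]>300: print(st[i],ce[i].round(),onplane(c,ce[i],99).round(1))
cs=camera_info('side');s=get_image('side');cv2.imwrite('pics/s2.png',s[:,:,::-1])
ct=camera_info('top')
_,st,ce=blob(s,'blue',SEED['side']['blue']);print('blue side',st,ce)
```

```text
[ 293  224   67   40 1897] [327. 244.] [507.6 -92.1  99. ]
blue side [265 181  16  11 144] [272.45833333 185.70833333]
```

Blue moved 3.6 px down in the side view, about 9 mm, so it is pressed. The wrist blob for yellow is partly hidden by the fingers. Fitting its visible top edge gives about (500,-88), so I'm well centred and can go down.

>>> send_rows(
  series=[
    [[0,0,20],[0,0,0],0],
    [[0,0,20],[0,0,0],0],
    [[0,0,15],[0,0,0],0],
    [[0,0,10],[0,0,0],0],
    [[0,0,3],[0,0,0],0],
    [[0,0,0],[0,0,0],0],
  ],
)

```text
clock: 9.45
position: [500.6, -85.4, 67.0]
ee_rot: [0.977, -0.212, -0.0, 0.0]
contact_force: [0.0, 1.1, 0.4]
gripper_width: -0.0
grasp_force: 0.0
```

>>> send_rows(
  series=[
    [[0,0,3],[0,0,0],0],
    [[0,0,2],[0,0,0],0],
    [[0,0,2],[0,0,0],0],
    [[0,0,2],[0,0,0],0],
    [[0,0,2],[0,0,0],0],
    [[0,0,0],[0,0,0],0],
  ],
)

```text
clock: 10.05
position: [500.7, -85.9, 56.2]
ee_rot: [0.977, -0.212, 0.0, -0.0]
contact_force: [-0.5, 0.4, 1.3]
gripper_width: -0.1
grasp_force: 0.9
```

>>> send_rows(
  series=[
    [[0,0,2],[0,0,0],0],
    [[0,0,2],[0,0,0],0],
    [[0,0,2],[0,0,0],0],
    [[0,0,0],[0,0,0],0],
  ],
)

```text
clock: 10.45
position: [500.7, -85.9, 49.9]
ee_rot: [0.977, -0.212, 0.0, -0.0]
contact_force: [-0.4, 1.0, 1.8]
gripper_width: 0.0
grasp_force: 0.9
```

>>> send_rows(
  series=[
    [[0,0,2],[0,0,0],0],
    [[0,0,2],[0,0,0],0],
    [[0,0,0],[0,0,0],0],
  ],
)

```text
clock: 10.75
position: [500.8, -85.9, 46.3]
ee_rot: [0.977, -0.212, 0.0, 0.0]
contact_force: [-0.1, 0.9, 6.4]
gripper_width: -0.1
grasp_force: 2.6
```

Yellow is at its stop (6.4 N). Lift and cross to red.

>>> send_rows(
  series=[
    [[0,0,-5],[0,0,0],0],
    [[0,0,-10],[0,0,0],0],
    [[0,0,-20],[0,0,0],0],
    [[0,0,-30],[0,0,0],0],
    [[0,0,-25],[0,0,0],0],
    [[0,0,0],[0,0,0],0],
  ],
)

```text
clock: 11.35
position: [502.5, -85.9, 140.1]
ee_rot: [0.977, -0.212, 0.004, -0.001]
contact_force: [0.7, 0.3, 0.6]
gripper_width: -0.6
grasp_force: 0.0
```

>>> send_rows(
  series=[
    [[19,29.5,0],[0,0,0],0],
    [[19,29.5,0],[0,0,0],0],
    [[19,29.5,0],[0,0,0],0],
    [[19,29.5,0],[0,0,0],0],
    [[19,29.5,0],[0,0,0],0],
    [[19,29.5,0],[0,0,0],0],
    [[19,29.5,0],[0,0,0],0],
    [[0,0,0],[0,0,0],0],
  ],
)

```text
clock: 12.15
position: [534.9, -332.1, 134.5]
ee_rot: [0.977, -0.214, -0.001, 0.0]
contact_force: [0.4, 0.1, -0.5]
gripper_width: 0.2
grasp_force: 0.0
```

>>> send_rows(
  series=[
    [[0,0,0],[0,0,0],0],
    [[0,0,0],[0,0,0],0],
  ],
)

```text
clock: 12.35
position: [535.1, -328.0, 135.6]
ee_rot: [0.977, -0.212, -0.001, -0.0]
contact_force: [-0.1, 0.4, -0.1]
gripper_width: 0.1
grasp_force: 0.0
```

Run:
```python
from h import *
from bench import get_image
c=camera_info('wrist');im=get_image('wrist')
h=cv2.cvtColor(im,cv2.COLOR_RGB2HSV);m=cv2.inRange(h,(0,150,90),(5,255,255))|cv2.inRange(h,(175,150,90),(180,255,255))
n,l,st,ce=cv2.connectedComponentsWithStats(m)
for i in range(1,n):
    if st[i,4]>300: x,y,w=st[i,:3];print(st[i],onplane(c,(x+w/2,y+w/2),99).round(1))
s=get_image('side')
for k in('blue','yellow'):print(k,blob(s,k,SEED['side'][k])[1:])
```

```text
[ 267   49   54  124 1825] [ 628.8 -354.3   99. ]
[ 291  223   69   67 3584] [ 535.6 -329.    99. ]
blue (array([265, 181,  16,  11, 145], dtype=int32), array([272.46206897, 185.73793103]))
yellow (array([331, 282,  25,  20, 398], dtype=int32), array([343.02763819, 291.38693467]))
```

Yellow also dropped, by 4.7 px. Red is at (535.6,-329), right under the tool, so I'll press it.

>>> send_rows(
  series=[
    [[0,0,20],[0,0,0],0],
    [[0,0,20],[0,0,0],0],
    [[0,0,15],[0,0,0],0],
    [[0,0,10],[0,0,0],0],
    [[0,0,3],[0,0,0],0],
    [[0,0,0],[0,0,0],0],
  ],
)

```text
clock: 13.05
position: [536.0, -328.6, 68.2]
ee_rot: [0.977, -0.212, -0.0, 0.0]
contact_force: [0.2, -0.6, -0.1]
gripper_width: 0.3
grasp_force: 0.0
```

>>> send_rows(
  series=[
    [[0,0,3],[0,0,0],0],
    [[0,0,2],[0,0,0],0],
    [[0,0,2],[0,0,0],0],
    [[0,0,2],[0,0,0],0],
    [[0,0,2],[0,0,0],0],
    [[0,0,0],[0,0,0],0],
  ],
)

```text
clock: 13.65
position: [535.9, -329.0, 57.2]
ee_rot: [0.977, -0.212, 0.0, 0.0]
contact_force: [-0.3, 0.8, 2.2]
gripper_width: -0.3
grasp_force: 0.9
```

>>> send_rows(
  series=[
    [[0,0,2],[0,0,0],0],
    [[0,0,2],[0,0,0],0],
    [[0,0,2],[0,0,0],0],
    [[0,0,0],[0,0,0],0],
  ],
)

```text
clock: 14.05
position: [535.9, -329.1, 50.9]
ee_rot: [0.977, -0.212, 0.0, 0.0]
contact_force: [0.3, -0.1, 1.2]
gripper_width: -0.1
grasp_force: 0.9
```

>>> send_rows(
  series=[
    [[0,0,2],[0,0,0],0],
    [[0,0,2],[0,0,0],0],
    [[0,0,1],[0,0,0],0],
    [[0,0,0],[0,0,0],0],
  ],
)

```text
clock: 14.45
position: [536.0, -329.1, 46.5]
ee_rot: [0.977, -0.212, 0.0, 0.0]
contact_force: [-0.4, 1.0, 5.4]
gripper_width: 0.0
grasp_force: 2.5
```

>>> send_rows(
  series=[
    [[0,0,-5],[0,0,0],0],
    [[0,0,-10],[0,0,0],0],
    [[0,0,-20],[0,0,0],0],
    [[0,0,-30],[0,0,0],0],
    [[0,0,-25],[0,0,0],0],
    [[0,0,0],[0,0,0],0],
    [[0,0,0],[0,0,0],0],
  ],
)

```text
clock: 15.15
position: [535.7, -328.6, 136.6]
ee_rot: [0.977, -0.212, 0.0, -0.0]
contact_force: [-0.2, 0.1, 0.1]
gripper_width: 0.4
grasp_force: 0.0
```

Run:
```python
from h import *
from bench import get_image
s=get_image('side')
for k in HUE:print(k,blob(s,k,SEED['side'][k])[2].round(1))
cv2.imwrite('pics/end.png',s[:,:,::-1])
```

```text
blue [272.5 185.7]
yellow [343.  291.4]
red [459.7 386.1]
green [288.9 235.5]
```

View pics/end.png

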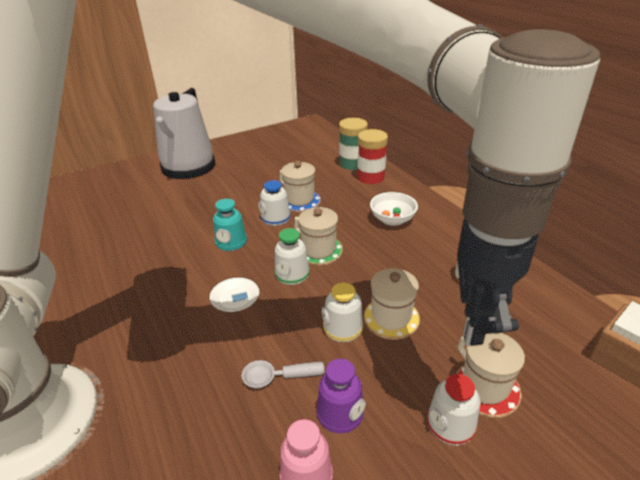

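The side view shows blue (273,186), yellow (343,291) and red (460,386) all down. Green (289,235) is unchanged, nothing has been moved, and the tool is clear. Handing in.

```bash
python3 -c "
from bench import job_done
print(job_done())"
```

```text
the job is handed in; nothing more can be done
None
```

I pressed the blue, yellow and red plungers fully down in that order with about 5–6.5 N each, left green up and saw nothing else moved; the job is handed in, and no verdict was shown.

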